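Sweep spilled rusks into the crumb pan and press the pan home

ROBOT

A 6-joint arm with a two-finger parallel gripper is mounted at the origin on the work surface. World frame = base frame: x ahead of the robot, y to its left, z up, the work surface at z = 0. Lengths are in m, angles in rad, forces in N, time in s.
With the tool pointing down it reaches from about 0.25 to 0.775 m from the base axis. Payload 4 kg.
Tool frame: the origin (TCP) lies between the finger pads; the fingertips stand 11 mm ahead of it and the grasp point (between the pads) lies 8 mm behind it (robot.tip_extent is the z of the fingertips in the tool frame, in m); z points along the fingers, y is the line along which they close (so a half turn about z gives the same grasp; the last joint's range is limited). The gripper opens to 94 mm and grips with 3 to 60 N. Pads are 16 mm wide; open, the fingers measure 119 mm over their backs; the gripper's body (75 mm by 177 mm) begins 78 mm behind the grasp point.
Start: joints at [1.103, 0.087, 1.371, -0, 1.684, -0.103], TCP at [0.196, 0.514, 0.217] pointing down, gripper open.
Joint ranges: [-3.1, 3.1], [-0.76, 2.03], [0.27, 2.55], [-1.08, 4.22], [0.17, 2.65], [-2.57, 2.57]. Speed limits (rad/s): [2.79, 2.79, 3.14, 3.14, 3.14, 3.14].

INTERFACE

Orientations are given as [roll, pitch, yaw] about the fixed x, y, z axes, in that order (R = Rz(yaw) Ry(pitch) Rx(roll)).
In Python, from bench import robot, imaging gives the robot as it stands.
- The arm moves only by the shell command python3 -m pendant 'ROWS'. ROWS is JSON, a list of rows, each a list of 7 numbers: the shift along the world's x, y, z in cm, then the turn, a rotation vector about the world's x, y, z in degrees, then the opening, from 0 (shut) to 1 (fully open). In form: [[dx, dy, dz, ax, ay, az, jaw], ...]. A call has 1 to 8 rows; each row shifts and turns the commanded pose from where the row before left it; what a row does not reach is not made up. A row lasts 1/10 s, in which the tool goes at most 50 mm and 8.59 degrees, less where a joint would pass 70% of its speed; a pose out of reach is approached as far as the arm can. A call is refused whole if a number of a shift passes 5 or a number of a turn 8.59, either way. A call with a gripper value outside its range is refused whole. The fingers move at their own pace and stop on an object; the grip force is fixed at half the most. Time passes only in rows, so rows that do not move let the fingers close. It gives the time, the measured TCP pose, the force, the opening and the grip force at its end, in the units of the state.
- robot.get_obs(): the state, without advancing time (a new reading comes with each control period).
- imaging.snapshot(name): name is "side" or "top"; returns the picture (420x560x3 uint8, red, green, blue); there is no depth.
- imaging.camera_params(name): a dict with "camera_matrix" (3x3 intrinsics, pixels), "R" (3x3) and "t" (3): a world point X has camera coordinates R X + t. Camera axes: x right, y down, z forward; pixel columns grow to the right and rows downward; lengths in m; the calibration is good to about 2 mm. A picture is of the moment at which its call begins. camera_params takes no time and is no camera call.
- robot.close_job(): hands the job in; it is judged then, once.
The state is a dict: "time": time; "joint_positions": joint angles; "qvel": joint speeds; "joint_torque": joint torques, N m; "tool_pos": TCP position; "ee_rot": TCP orientation; "wrist_force": force on the tool from outside, world axes, zero at the start; "wrist_torque": the same for the moment, N m; "width": finger opening in m; "finger_force": force on a finger pad.
Only numpy, scipy, OpenCV 4.12 (cv2) and the standard library are available. Lean on these libraries where they do the work, as an engineer would, in place of code of your own. Each camera call takes 0.05 s, during which the arm holds its last target. There are 200 camera calls.

TASK

Take the yellow-handled sweeper out of its leaning cradle and sweep the three spilled rusks into the green crumb pan with it, without your hand touching rusks or pan. Then, still with the sweeper, push the pan with the rusks in it up against the black-faced parking rail until it sits flat against it, and press it home for half a second with about 10 newtons. Leave the sweeper standing upright on its rubber foot on the counter, and leave everything else where it is.

Things in the scene. Friction and masses are not known exactly. Their poses are not given: they have to be found in the camera images.
- sweeper: Hand sweeper, 0.25 kg, stands by itself on its foot. Black rubber foot 24 thick (x) x 200 wide (y) x 22 mm high, metal web 10 x 120 mm above it, yellow handle bar 22 thick (x) x 120 wide (y), from z = 40 to 74 mm. Origin: centre of the foot's underside, z towards the handle. It starts in the cradle, leaning 30 degrees, its handle towards the robot's side (the cradle's -x).
- sweeper_handle (a point): Centre of the sweeper's yellow handle bar, 57 mm above the foot's underside along the sweeper's z; same axes as the sweeper.
- cradle: Fixed metal cradle, base 95 x 216 mm, 45 mm high; origin at the middle of its base on the counter, z up. Its inclined trough is closed below, on the -x side (22 mm high along the lean) and at both y ends, open to +x and above; the sweeper's foot rests in it, its underside's centre 24 mm above the counter.
- pan: Loose green pan, 184 (x) x 150 (y) x 34 mm high, about 0.5 kg, open above and at its mouth (-y end). Origin: centre of its underside. Floor 2.5 mm thick with a short ramp at the mouth. Side walls 7 mm thick, 30 mm high, inner width 170; their front ends stand in the mouth plane, y = -75 mm (the sweeper's wider foot bears on both). Back wall's outer face at y = +75 mm.
- pan_back (a point): Foot of the middle of the pan's outer back face; pan axes.
- pan_mouth (a point): Middle of the pan's mouth at counter height, in the plane of the side walls' front ends; pan axes.
- rail: Fixed parking rail, 300 mm long (its x), 26 mm thick, 44 mm high, with a black rubber front face looking to its -y. Origin: middle of that face at counter height; +y points into the rail. The pan's back starts some 50 to 100 mm in front of it, facing it roughly (within 0.1 rad).
- rusk_a: Golden-brown rusk, 60 (x) x 30 (y) x 18 (z) mm with rounded edges, 30 g, lying in front of the pan's mouth; origin: centre of its underside.
- rusk_b: Second rusk, same size.
- rusk_c: Third rusk, same size, farther from the mouth.
- organizer: White pill organizer, 160 (x) x 38 x 26 mm, bystander; origin under its centre.
- tumbler: Clear glass tumbler, 74 mm across, 100 mm high, bystander; origin under its centre.
- saucer: Round white saucer, 130 mm across, 18 mm high, bystander; origin under its centre.
- travel_mug: Aluminium travel mug with a black press-button lid, 76 mm across, 172 mm high, bystander; origin under its centre.
- funnel: Small green funnel standing on its mouth, 90 mm across, 80 mm high, bystander; origin under its centre.
- jam_jar: Jam jar with a red lid, 68 mm across, 95 mm high, bystander; origin under its centre.

How it is judged:
On the way, in this order (a step that is already met when the one before it is completed fails the run):
1. the sweeper is lifted out of its cradle (distance between sweeper and cradle above 0.1 m), for 0.1 s.
2. all three rusks are inside the pan (x of rusk_a in the frame of pan between -0.085 and 0.085 m and y of rusk_a in the frame of pan between -0.068 and 0.075 m and z of rusk_a in the frame of pan between -0.005 and 0.035 m and x of rusk_b in the frame of pan between -0.085 and 0.085 m and y of rusk_b in the frame of pan between -0.068 and 0.075 m and z of rusk_b in the frame of pan between -0.005 and 0.035 m and x of rusk_c in the frame of pan between -0.085 and 0.085 m and y of rusk_c in the frame of pan between -0.068 and 0.075 m and z of rusk_c in the frame of pan between -0.005 and 0.035 m), for 0.1 s.
3. with the rusks in it, the pan is pushed against the rail by the sweeper and pressed home (over 4 N on the rail for 0.2 s) (all of step 2 and y of pan_back in the frame of rail above -0.005 m and angle between the x axis of pan and the x axis of rail, either way round below 0.04 rad and contact force between pan and rail above 4 N and contact force between sweeper and pan above 2 N), for 0.2 s.
At the end, for the whole second after the job is handed in: The centres of all three rusks are in the pan, at least 7 mm past its mouth; the pan's back is within 5 mm of the rail's face and parallel to it within 0.04 rad; the sweeper stands upright (within 0.15 rad) on its foot on the counter, outside the pan; all at rest (all of step 2 and y of pan_back in the frame of rail above -0.005 m and angle between the x axis of pan and the x axis of rail, either way round below 0.04 rad and linear speed of each of rusk_a, rusk_b, rusk_c, pan, sweeper below 0.02 m/s and angle between sweeper's own z axis and vertical below 0.15 rad and height (world z) of sweeper below 0.006 m and horizontal distance between sweeper and pan above 0.08 m); the robot touches nothing.
It fails at once if the hand or arm touches a rusk or the pan (contact force between any of the fingers, the arm and rusk_a above 0.5 N or contact force between any of the fingers, the arm and rusk_b above 0.5 N or contact force between any of the fingers, the arm and rusk_c above 0.5 N or contact force between any of the fingers, the arm and pan above 0.5 N).
It fails at once if the pan is rammed against the rail (over 40 N) (contact force between pan and rail above 40 N).
It fails at once if a bystander is shifted by more than 25 mm or tipped (distance of any of organizer, tumbler, saucer, travel_mug, funnel, jam_jar from where it was at the start of the episode above 0.025 m or angle between any of organizer, tumbler, saucer, travel_mug, funnel, jam_jar's own z axis and vertical above 0.4 rad).
It also fails if it takes over 51 s, if anything falls off the work surface, if the arm or the gripper's body presses on something with over 40 N, if the wrist force passes 120 N, or if a joint passes its speed limit or range.

## Working session

There is one attempt and no reset: what is moved stays moved. The work goes in short steps, Python scripts to look and compute and a shell command to move; the robot and the scene stay as the last step left them, time stands still between calls to the robot, and variables do not carry over. Pictures are saved under pics/ and viewed, at most 15 in all, crops included, and the job is handed in when it is done.

```bash
mkdir -p pics
python3 - <<'E'
from bench import robot, imaging
import cv2, numpy as np
for n in("top","side"):
    im=imaging.snapshot(n); cv2.imwrite(f"pics/{n}0.png",im[:,:,::-1])
    p=imaging.camera_params(n); print(n,p["camera_matrix"],p["R"],p["t"])
print(robot.get_obs())
E
```

```text
top [[415.33367968   0.         286.35862563]
 [  0.         415.33367968 210.83476313]
 [  0.           0.           1.        ]] [[-0.01373261 -0.99989958  0.0034984 ]
 [-0.98778951  0.01302311 -0.15524911]
 [ 0.15518796 -0.00558766 -0.98786916]] [0.04736915 0.52206053 1.13331424]
side [[449.0312616    0.         280.1220227 ]
 [  0.         449.0312616  207.67620782]
 [  0.           0.           1.        ]] [[ 0.93726596 -0.34848229  0.00962362]
 [-0.23173646 -0.64341877 -0.72959612]
 [ 0.26044334  0.68159546 -0.68381057]] [-0.46601763  0.21816964  1.10408473]
{'time': 0.1, 'joint_positions': array([ 1.10289046e+00,  8.78582814e-02,  1.37207518e+00,  1.94094833e-05,
        1.68358046e+00, -1.03106987e-01]), 'qvel': array([-7.12429712e-05, -1.02810102e-03, -4.13189821e-03, -6.14732186e-07,
        7.87313584e-04,  1.17201919e-03]), 'joint_torque': array([ 1.74296743e-03, -3.41248047e+01, -3.03303659e+01,  7.19314325e-02,
        3.04017670e-02, -1.14107961e-04]), 'tool_pos': array([0.19601245, 0.5133951 , 0.21544783]), 'ee_rot': array([-3.13968358e+00, -2.16932344e-04,  2.77679573e+00]), 'wrist_force': array([ 0.47091022,  0.64634116, -0.53454738]), 'wrist_torque': array([-0.0217008 , -0.03382568,  0.01454026]), 'finger_force': 0.0, 'width': 0.09369960275053049}
```

View pics/top0.png

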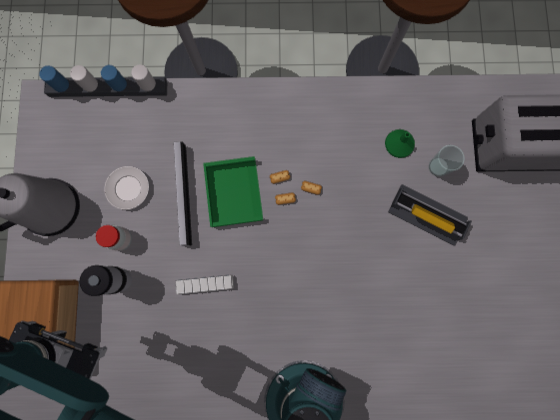

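View pics/side0.png

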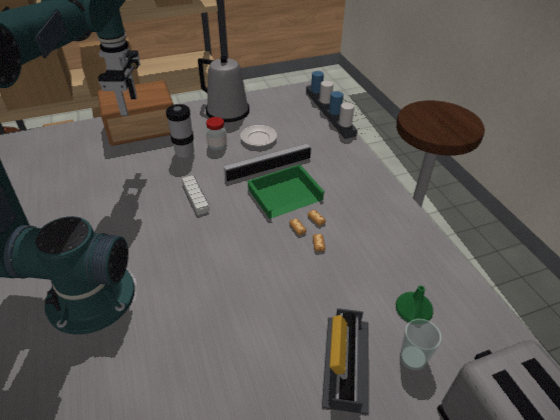

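Top view: pan around (233,192) with its mouth to the right, rail at (182,193), rusks at (280,177), (312,187) and (286,199), and the yellow handle at (434,219). Next I take a zoomed view and the mask measurements.

```bash
cat > h.py <<'E'
from bench import robot, imaging
import cv2, numpy as np
P={n:imaging.camera_params(n) for n in("top","side")}
def ray(n,uv):
    p=P[n]; C=-p["R"].T@p["t"]; d=p["R"].T@np.linalg.inv(p["camera_matrix"])@np.array([*uv,1.]); return C,d/np.linalg.norm(d)
def onz(n,uv,z):
    C,d=ray(n,uv); return C+d*(z-C[2])/d[2]
def tri(a,b):
    C1,d1=ray("top",a);C2,d2=ray("side",b)
    s=np.linalg.lstsq(np.c_[d1,-d2],C2-C1,rcond=None)[0]; A=C1+s[0]*d1;B=C2+s[1]*d2
    return (A+B)/2,np.linalg.norm(A-B)
def blobs(im,lo,hi,amin):
    m=cv2.inRange(cv2.cvtColor(im,cv2.COLOR_RGB2HSV),lo,hi)
    return [c for c in cv2.findContours(m,cv2.RETR_EXTERNAL,cv2.CHAIN_APPROX_NONE)[0] if cv2.contourArea(c)>amin]
GREEN=((50,100,40),(75,255,255)); YEL=((20,150,80),(32,255,255)); RUSK=((8,90,90),(20,255,255))
def cen(c):
    m=cv2.moments(c); return np.array([m["m10"],m["m01"]])/m["m00"]
E
python3 - <<'E'
from h import *
np.set_printoptions(precision=4,suppress=True)
im={n:cv2.imread(f"pics/{n}0.png")[:,:,::-1].copy() for n in("top","side")}
y={}
for n in im:
    for c in blobs(im[n],*YEL,80):
        r=cv2.minAreaRect(c); print(n,"yel",cen(c),r); y[n]=cen(c)
    for c in blobs(im[n],*GREEN,600):
        print(n,"green",cv2.contourArea(c),cv2.approxPolyDP(cv2.convexHull(c),4,True)[:,0].tolist())
    for c in blobs(im[n],*RUSK,40):
        u=cen(c)
        if n=="top" and u[1]<150: continue
        b=cv2.boxPoints(cv2.minAreaRect(c)); print(n,"rusk",u,onz(n,u,.012)[:2],cv2.contourArea(c))
print(tri(y["top"],y["side"]))
c=blobs(im["top"],*YEL,80)[0]; print([onz("top",q,.075)[:2] for q in cv2.boxPoints(cv2.minAreaRect(c))])
z=np.vstack([cv2.resize(im["top"][125:260,160:340],None,fx=3,fy=3,interpolation=cv2.INTER_NEAREST)[:390],])
w=cv2.resize(im["top"][180:250,380:480],None,fx=2.6,fy=2.6,interpolation=2)
o=np.zeros((390,800,3),np.uint8); o[:,:540]=z; o[:w.shape[0],540:]=w[:,:260]
cv2.imwrite("pics/zoom.png",o[:,:,::-1])
E
```

```text
top yel [432.9022 218.5115] ((432.9000549316406, 218.7000274658203), (46.06299591064453, 10.28591251373291), 26.56505012512207)
top green 3264.0 [[254, 157], [262, 219], [211, 226], [204, 163]]
top green 602.5 [[408, 132], [414, 142], [411, 152], [392, 155], [387, 136], [395, 130]]
top rusk [ 25.1356 303.7184] [0.2743 0.7731] 2353.0
top rusk [284.8546 198.0301] [0.5649 0.044 ] 160.5
top rusk [310.7963 187.1327] [ 0.5964 -0.0322] 162.0
top rusk [279.3755 176.2338] [0.6302 0.0593] 154.0
side yel [338.0217 344.7556] ((338.10919189453125, 344.03387451171875), (14.865964889526367, 58.077110290527344), 3.1798300743103027)
side green 828.0 [[421, 286], [431, 316], [408, 321], [398, 313], [397, 299]]
side green 2423.0 [[300, 165], [323, 191], [322, 199], [268, 217], [248, 181]]
side rusk [337.757  343.3155] [ 0.5118 -0.3303] 627.5
side rusk [318.3691 242.0022] [ 0.5957 -0.0349] 149.0
side rusk [297.4846 226.032 ] [0.5649 0.0413] 135.5
side rusk [316.2581 216.8418] [0.63   0.0574] 128.5
side rusk [138.0697 124.6856] [0.2109 0.7213] 1224.5
side rusk [ 69.419  107.4012] [-0.0204  0.9317] 970.5
side rusk [78.4979 65.0155] [0.0274 1.2967] 959.0
side rusk [281.9674  29.2528] [1.0201 1.3796] 6759.5
side rusk [168.8609  47.2944] [0.4362 1.3509] 7568.5
(array([ 0.4911, -0.3621,  0.0703]), np.float64(0.0005187409959165411))
[array([ 0.5068, -0.2986]), array([ 0.5322, -0.3128]), array([ 0.4736, -0.422 ]), array([ 0.4486, -0.4075])]
```

View pics/zoom.png

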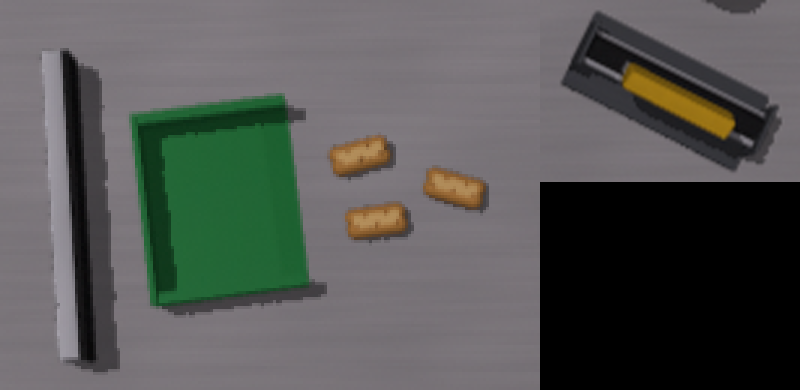

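The zoom shows the rail's face edge from about (181.7,141.7) to (186,245) in full-image pixels. The pan's corners and mouth are clear, and the sweeper is in the cradle leaning down-left.

```bash
cat >> h.py <<'E'
from scipy.spatial.transform import Rotation as Ro
def go(pos,R):
    o=robot.get_obs(); c=Ro.from_euler("xyz",o["ee_rot"]); rv=(R*c.inv()).as_rotvec(degrees=True)
    print("t",round(o["time"],2),"dcm",np.round((np.array(pos)-o["tool_pos"])*100,2),"rot",np.round(rv,2),"rows",round(np.linalg.norm(rv)/8.59,1),"F",np.round(o["wrist_force"],1))
def tool(yawdeg,tilt=0):   # sweeper x axis at yaw, leaning tilt; tool y = sweeper x, tool z = -sweeper z
    S=(Ro.from_euler("z",yawdeg,degrees=True)*Ro.from_euler("y",-tilt,degrees=True)).as_matrix()
    return Ro.from_matrix(np.c_[np.cross(S[:,0],-S[:,2]),S[:,0],-S[:,2]]),S
E
python3 - <<'E'
from h import *
np.set_printoptions(precision=4,suppress=True)
a,b=onz("top",(181.7,141.7),.044),onz("top",(186,245),.044); d=a-b; print("rail",a,b,(a+b)/2,np.linalg.norm(d),"yaw",np.degrees(np.arctan2(d[1],d[0])))
k=[onz("top",q,z) for q,z in(((204.5,163),.034),((211,226.5),.034),((262.5,220),.015),((254.5,157.5),.015))]
print("pan",k); 
for i,j in((0,1),(3,2)): d=k[i]-k[j]; print(np.linalg.norm(d),np.degrees(np.arctan2(d[1],d[0])))
for i,j in((0,3),(1,2)): d=k[i]-k[j]; print(np.linalg.norm(d),np.degrees(np.arctan2(d[1],d[0]))-90)
for u in((597,12),(562,85),(738,168),(775,105)): print("cr",onz("top",(380+(u[0]-540)/2.6,180+u[1]/2.6),0))
h=onz("top",(432.9,218.6),.0734); print("handle",h)
for yaw in(-27,):
    R,S=tool(yaw,30); g=h-.003*S[:,2]-.008*S[:,2]; print(S)
    go(g,R); go(g+.10*S[:,2],R)
E
```

```text
rail [0.7285 0.3402 0.044 ] [0.4297 0.3207 0.044 ] [0.5791 0.3304 0.044 ] 0.2994401769742626 yaw 3.7359520995044253
pan [array([0.6669, 0.2752, 0.034 ]), array([0.4817, 0.2537, 0.034 ]), array([0.5009, 0.1092, 0.015 ]), array([0.6871, 0.1319, 0.015 ])]
0.18642492330181024 6.609588094555984
0.1875574602991244 6.945866217429333
0.14593478558807157 8.008207409221228
0.14700317020032574 7.553893739964806
cr [ 0.603  -0.3028  0.    ]
cr [ 0.5196 -0.2586  0.    ]
cr [ 0.4236 -0.4497  0.    ]
cr [ 0.4937 -0.4968  0.    ]
handle [ 0.4907 -0.361   0.0734]
[[ 0.7716  0.454  -0.4455]
 [-0.3932  0.891   0.227 ]
 [ 0.5     0.      0.866 ]]
t 0.1 dcm [ 29.95 -87.69 -15.16] rot [ 12.15 -31.61 -93.65] rows 11.6 F [ 0.5  0.6 -0.5]
t 0.1 dcm [ 25.5  -85.42  -6.5 ] rot [ 12.15 -31.61 -93.65] rows 11.6 F [ 0.5  0.6 -0.5]
```

```bash
for i in 1; do python3 -m pendant '[[1,-3.5,0.5,0.5,-1.3,-4,1],[1,-3.5,0.5,0.5,-1.3,-4,1],[1,-3.5,0.5,0.5,-1.3,-4,1],[1,-3.5,0.5,0.5,-1.3,-4,1],[1,-3.5,0,0.5,-1.3,-4,1],[1,-3.5,0,0.5,-1.3,-4,1],[1,-3.5,0,0.5,-1.3,-4,1],[1,-3.5,0,0.5,-1.3,-4,1]]'; python3 -m pendant '[[1,-3.5,0,0.5,-1.3,-4,1],[1,-3.5,0,0.5,-1.3,-4,1],[1,-3.5,0,0.5,-1.3,-4,1],[1,-3.5,0,0.5,-1.3,-4,1],[1,-3.5,0,0.5,-1.3,-4,1],[1,-3.5,0,0.5,-1.3,-4,1],[1,-3.5,0,0.5,-1.3,-4,1],[1,-3.5,0,0.5,-1.3,-4,1]]';python3 -m pendant '[[1,-3.5,0,0.5,-1.3,-4,1],[1,-3.5,0,0.5,-1.3,-4,1],[1,-3.5,0,0.5,-1.3,-4,1],[1,-3.5,0,0.5,-1.3,-4,1],[1,-3.5,0,0.5,-1.3,-4,1],[1,-3.5,0,0.5,-1.3,-4,1],[0,0,0,0,0,0,1],[0,0,0,0,0,0,1]]'; done
python3 - <<'E'
from h import *
h=onz("top",(432.9,218.6),.0734); R,S=tool(-28,30); g=h-.011*S[:,2]; print(S)
go(g+.10*S[:,2],R);go(g,R); print(robot.get_obs()["joint_positions"])
E
```

```text
time: 0.9
tool_pos: [0.2761, 0.2323, 0.236]
ee_rot: [2.978, 0.102, 2.206]
wrist_force: [0.4, 0.1, 0.3]
width: 0.094
finger_force: 0.0
time: 1.7
tool_pos: [0.356, -0.0476, 0.2362]
ee_rot: [2.784, 0.097, 1.625]
wrist_force: [2.0, 0.4, -0.1]
width: 0.0945
finger_force: 0.0
time: 2.5
tool_pos: [0.4157, -0.2561, 0.2354]
ee_rot: [2.662, 0.024, 1.201]
wrist_force: [0.3, 0.8, -0.5]
width: 0.0941
finger_force: 0.0
[[ 7.64655046e-01  4.69471563e-01 -4.41473796e-01]
 [-4.06574300e-01  8.82947593e-01  2.34735781e-01]
 [ 5.00000000e-01 -1.38777878e-17  8.66025404e-01]]
t 2.5 dcm [ 3.56 -8.4  -8.49] rot [ 0.2  -2.87 -6.79] rows 0.9 F [ 0.3  0.8 -0.5]
t 2.5 dcm [  7.98 -10.75 -17.15] rot [ 0.2  -2.87 -6.79] rows 0.9 F [ 0.3  0.8 -0.5]
[-0.78653632 -0.41343054  1.83858748  0.17609194  1.26908598 -0.43687021]
```

```bash
python3 -m pendant '[[1,-2.1,-2,0.05,-0.72,-1.7,1],[1,-2.1,-2,0.05,-0.72,-1.7,1],[0.8,-2.1,-2,0.05,-0.72,-1.7,1],[0.8,-2.1,-2.4,0.05,-0.72,-1.7,1],[0,0,0,0,0,0,1],[0,0,0,0,0,0,1]]'
python3 - <<'E'
from h import *
h=onz("top",(432.9,218.6),.0734); R,S=tool(-28,30); g=h-.011*S[:,2]
go(g,R)
cv2.imwrite("pics/a.png",np.hstack([imaging.snapshot("side")[200:420,200:500],imaging.snapshot("top")[120:340,300:560]])[:,:,::-1])
E
```

```text
time: 3.1
tool_pos: [0.4522, -0.3388, 0.1522]
ee_rot: [2.617, 0.0, 1.084]
wrist_force: [-0.7, -0.1, -0.1]
width: 0.0941
finger_force: 0.0
t 3.1 dcm [ 4.34 -2.48 -8.83] rot [ 0.04  0.05 -0.1 ] rows 0.0 F [-0.7 -0.1 -0.1]
```

View pics/a.png

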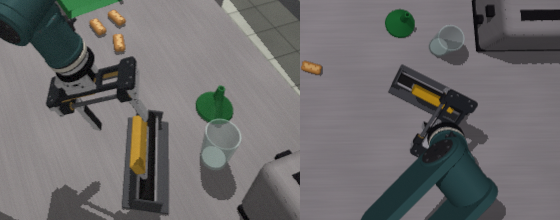

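The hand is above the handle, with the fingers straddling it. Going down along the lean.

```bash
python3 -m pendant '[[0.8,-0.5,-1.7,0,0,0,1],[0.8,-0.5,-1.7,0,0,0,1],[0.8,-0.5,-1.6,0,0,0,1],[0.8,-0.4,-1.6,0,0,0,1],[0.7,-0.4,-1.4,0,0,0,1],[0.4,-0.2,-0.8,0,0,0,1],[0,0,0,0,0,0,1],[0,0,0,0,0,0,1]]'
python3 -m pendant '[[0,0,0,0,0,0,0],[0,0,0,0,0,0,0],[0,0,0,0,0,0,0],[0,0,0,0,0,0,0],[0,0,0,0,0,0,0],[0,0,0,0,0,0,0],[0,0,0,0,0,0,0],[0,0,0,0,0,0,0]]'
python3 - <<'E'
from h import *
h=onz("top",(432.9,218.6),.0734); R,S=tool(-28,30); g=h-.011*S[:,2]
go(g,R)
E
```

```text
time: 4.0
tool_pos: [0.4957, -0.3652, 0.0659]
ee_rot: [2.614, 0.002, 1.083]
wrist_force: [-0.3, -0.9, 0.1]
width: 0.0941
finger_force: 0.0
time: 4.8
tool_pos: [0.4952, -0.3652, 0.0644]
ee_rot: [2.616, 0.001, 1.082]
wrist_force: [-0.2, -0.7, 0.0]
width: 0.0334
finger_force: 0.0
t 4.8 dcm [ 0.03  0.16 -0.05] rot [ 0.12  0.09 -0.  ] rows 0.0 F [-0.2 -0.7  0. ]
```

```bash
python3 -m pendant '[[0,0,0,0,0,0,0],[0,0,0,0,0,0,0],[0,0,0,0,0,0,0],[0,0,0,0,0,0,0],[0,0,0,0,0,0,0]]'
```

```text
time: 5.3
tool_pos: [0.4952, -0.3652, 0.0644]
ee_rot: [2.615, 0.001, 1.082]
wrist_force: [-0.2, -0.3, -1.1]
width: 0.0216
finger_force: 30.0
```

```bash
python3 -m pendant '[[-0.44,0.23,0.87,0,0,0,0],[-0.88,0.46,1.73,0,0,0,0],[-0.88,0.46,1.73,0,0,0,0],[-0.88,0.46,1.73,0,0,0,0],[-0.88,0.46,2,0,0,0,0],[0,0,3,0,0,0,0],[0,0,3,0,0,0,0],[0,0,0,0,0,0,0]]'
python3 - <<'E'
from h import *
R,S=tool(97); go((.61,-.12,.20),R)
for c in blobs(imaging.snapshot("top"),*RUSK,40): 
    if cen(c)[1]>150: print(onz("top",cen(c),.012))
E
```

```text
time: 6.1
tool_pos: [0.4569, -0.3461, 0.2111]
ee_rot: [2.606, 0.005, 1.082]
wrist_force: [0.4, 0.2, -2.1]
width: 0.0218
finger_force: 30.0
t 6.1 dcm [15.31 22.61 -1.11] rot [-20.99  31.1  121.37] rows 14.8 F [ 0.4  0.2 -2.1]
[0.24225938 0.6762352  0.012     ]
[0.20825554 0.76703346 0.012     ]
[0.56456828 0.04377996 0.012     ]
[ 0.5959005  -0.03258177  0.012     ]
[0.6299324 0.0588579 0.012    ]
```

```bash
python3 -m pendant '[[0.75,1.1,0,-1.05,1.55,6.07,0],[0.75,1.1,0,-1.05,1.55,6.07,0],[0.75,1.1,0,-1.05,1.55,6.07,0],[0.75,1.1,0,-1.05,1.55,6.07,0],[0.75,1.1,0,-1.05,1.55,6.07,0],[0.75,1.1,0,-1.05,1.55,6.07,0],[0.75,1.1,0,-1.05,1.55,6.07,0],[0.75,1.1,0,-1.05,1.55,6.07,0]]'
python3 -m pendant '[[0.75,1.1,0,-1.05,1.55,6.07,0],[0.75,1.1,0,-1.05,1.55,6.07,0],[0.75,1.1,0,-1.05,1.55,6.07,0],[0.75,1.1,0,-1.05,1.55,6.07,0],[0.75,1.1,0,-1.05,1.55,6.07,0],[0.75,1.1,0,-1.05,1.55,6.07,0],[0.75,1.1,0,-1.05,1.55,6.07,0],[0.75,1.1,0,-1.05,1.55,6.07,0]]'
python3 -m pendant '[[0.75,1.1,0,-1.05,1.55,6.07,0],[0.75,1.1,0,-1.05,1.55,6.07,0],[0.75,1.1,0,-1.05,1.55,6.07,0],[0.75,1.1,0,-1.05,1.55,6.07,0],[0,0,0,0,0,0,0],[0,0,0,0,0,0,0]]'
python3 - <<'E'
from h import *
R,S=tool(97); go((.620,-.12,.10),R)
cv2.imwrite("pics/b.png",np.hstack([imaging.snapshot("side")[100:380,150:450],imaging.snapshot("top")[100:380,160:460]])[:,:,::-1])
print(robot.get_obs()["joint_positions"])
E
```

```text
time: 6.95
tool_pos: [0.5144, -0.2551, 0.2011]
ee_rot: [2.823, 0.15, 1.956]
wrist_force: [-0.6, 0.2, -2.9]
width: 0.022
finger_force: 30.0
time: 7.75
tool_pos: [0.5746, -0.1676, 0.2013]
ee_rot: [3.067, 0.091, 2.839]
wrist_force: [0.0, -0.8, -2.8]
width: 0.0218
finger_force: 30.0
time: 8.35
tool_pos: [0.6047, -0.1242, 0.2025]
ee_rot: [-3.135, -0.006, -3.022]
wrist_force: [0.2, -1.5, -2.8]
width: 0.022
finger_force: 30.0
t 8.35 dcm [  1.53   0.42 -10.25] rot [ 0.4  -0.3   0.15] rows 0.1 F [ 0.2 -1.5 -2.8]
[-0.29125065  0.24204694  1.21841662 -0.00821386  1.68212113 -1.98158901]
```

View pics/b.png

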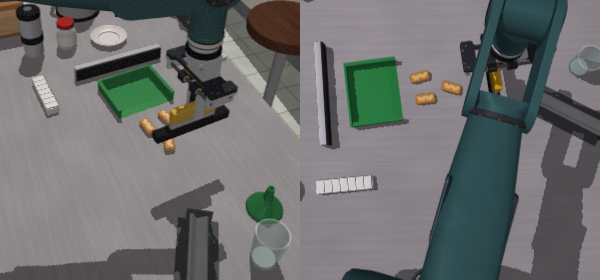

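Sweeper held upright at the start of the sweep, rusks between it and the pan. Lowering.

```bash
python3 -m pendant '[[0.3,0,-2.5,0.1,0,0,0],[0.3,0,-2.5,0.1,0,0,0],[0.3,0,-2.5,0.1,0,0,0],[0.3,0,-2.5,0.1,-0.1,0,0],[0.3,0,-2.5,0,-0.1,0.1,0],[0,0,-1.5,0,-0.1,0,0],[0,0,-0.6,0,0,0,0],[0,0,0,0,0,0,0]]'
python3 -m pendant '[[0,0,-0.2,0,0,0,0],[0,0,0,0,0,0,0]]'
python3 -m pendant '[[0,0,-0.2,0,0,0,0],[0,0,0,0,0,0,0]]'
python3 -m pendant '[[0,0,-0.2,0,0,0,0],[0,0,0,0,0,0,0]]'
```

```text
time: 9.25
tool_pos: [0.6199, -0.1248, 0.0585]
ee_rot: [-3.141, 0.002, -3.02]
wrist_force: [-0.6, -0.1, -2.4]
width: 0.0221
finger_force: 30.0
time: 9.45
tool_pos: [0.6215, -0.1248, 0.0587]
ee_rot: [-3.139, 0.006, -3.019]
wrist_force: [-0.0, 0.5, -2.5]
width: 0.0216
finger_force: 30.0
time: 9.65
tool_pos: [0.6209, -0.1245, 0.0556]
ee_rot: [-3.14, 0.005, -3.019]
wrist_force: [0.3, 0.2, -2.3]
width: 0.0216
finger_force: 30.0
time: 9.85
tool_pos: [0.6205, -0.1244, 0.0528]
ee_rot: [-3.14, 0.003, -3.019]
wrist_force: [-0.0, 2.0, -1.8]
width: 0.0222
finger_force: 30.0
```

```bash
python3 -m pendant '[[0,0,-0.2,0,0,0,0],[0,0,0,0,0,0,0]]'
python3 -m pendant '[[0,0,-0.2,0,0,0,0],[0,0,0,0,0,0,0],[0,0,0,0,0,0,0]]'
```

```text
time: 10.05
tool_pos: [0.6204, -0.1244, 0.0507]
ee_rot: [-3.14, 0.003, -3.019]
wrist_force: [-0.6, -0.4, -2.3]
width: 0.0218
finger_force: 30.0
time: 10.35
tool_pos: [0.6206, -0.1245, 0.049]
ee_rot: [-3.14, 0.004, -3.019]
wrist_force: [-0.6, -0.2, -1.8]
width: 0.0217
finger_force: 30.0
```

```bash
python3 -m pendant '[[-0.12,0.99,-0.1,0,0,0,0],[-0.12,0.99,0,0,0,0,0],[-0.12,0.99,0,0,0,0,0],[-0.12,0.99,0,0,0,0,0],[-0.12,0.99,0,0,0,0,0],[-0.12,0.99,0,0,0,0,0],[-0.12,0.99,0,0,0,0,0],[-0.12,0.99,0,0,0,0,0]]'
python3 -m pendant '[[-0.12,0.99,0,0,0,0,0],[-0.12,0.99,0,0,0,0,0],[-0.12,0.99,0,0,0,0,0],[-0.12,0.99,0,0,0,0,0],[-0.12,0.99,0,0,0,0,0],[-0.12,0.99,0,0,0,0,0],[-0.12,0.99,0,0,0,0,0],[-0.12,0.99,0,0,0,0,0]]'
python3 - <<'E'
from h import *
R,S=tool(97); go((.620,-.12,.048),R)
cv2.imwrite("pics/c.png",np.hstack([cv2.resize(imaging.snapshot("side")[130:290,220:370],None,fx=2.5,fy=2.5),cv2.resize(imaging.snapshot("top")[120:280,160:320],None,fx=2.5,fy=2.5)])[:,:,::-1])
E
```

```text
time: 11.15
tool_pos: [0.6109, -0.0444, 0.0482]
ee_rot: [-3.14, 0.004, -3.019]
wrist_force: [-0.7, 0.4, -1.6]
width: 0.0219
finger_force: 30.0
time: 11.95
tool_pos: [0.6013, 0.0348, 0.0481]
ee_rot: [-3.14, 0.004, -3.019]
wrist_force: [-0.3, -0.0, -2.4]
width: 0.0217
finger_force: 30.0
t 11.95 dcm [ 1.870e+00 -1.548e+01 -1.000e-02] rot [ 0.05  0.23 -0.02] rows 0.0 F [-0.3 -0.  -2.4]
```

View pics/c.png

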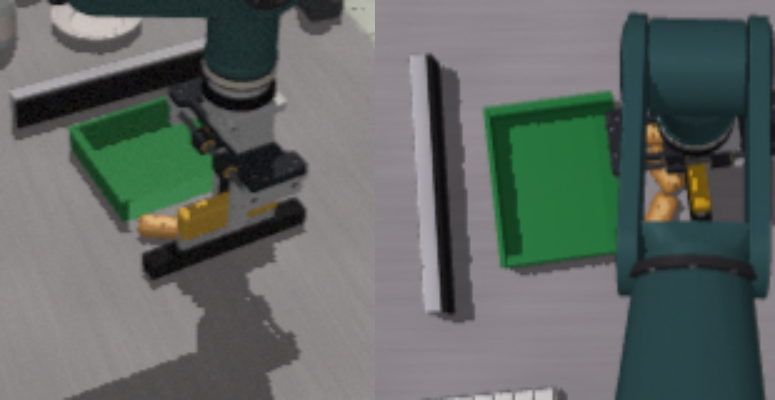

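Rusks are bunched in front of the foot, between the lines of the pan walls. Continuing.

```bash
python3 -m pendant '[[-0.1,0.8,0,0,0,0,0],[-0.1,0.8,0,0,0,0,0],[-0.1,0.8,0,0,0,0,0],[-0.1,0.8,0,0,0,0,0],[-0.1,0.8,0,0,0,0,0],[-0.1,0.8,0,0,0,0,0],[-0.1,0.8,0,0,0,0,0],[-0.1,0.8,0,0,0,0,0]]'
python3 -m pendant '[[-0.04,0.4,0,0,0,0,0],[-0.04,0.4,0,0,0,0,0],[-0.04,0.4,0,0,0,0,0]]'
python3 - <<'E'
from h import *
R,S=tool(97); go((.620,-.12,.048),R)
im=imaging.snapshot("top")
for c in blobs(im,*GREEN,1000): print(cv2.approxPolyDP(cv2.convexHull(c),3,True)[:,0].tolist())
cv2.imwrite("pics/d.png",np.hstack([cv2.resize(imaging.snapshot("side")[130:290,220:370],None,fx=2.5,fy=2.5),cv2.resize(im[120:280,160:320],None,fx=2.5,fy=2.5)])[:,:,::-1])
E
```

```text
time: 12.85
tool_pos: [0.5936, 0.098, 0.0484]
ee_rot: [-3.139, 0.004, -3.019]
wrist_force: [1.3, -2.6, -2.0]
width: 0.0219
finger_force: 30.0
time: 13.15
tool_pos: [0.5924, 0.1092, 0.0482]
ee_rot: [-3.138, 0.004, -3.02]
wrist_force: [0.5, -4.9, -1.0]
width: 0.0217
finger_force: 30.0
t 13.15 dcm [ 2.760e+00 -2.292e+01 -2.000e-02] rot [0.16 0.24 0.01] rows 0.0 F [ 0.5 -4.9 -1. ]
[[221, 161], [225, 225], [201, 224], [203, 161]]
```

View pics/d.png

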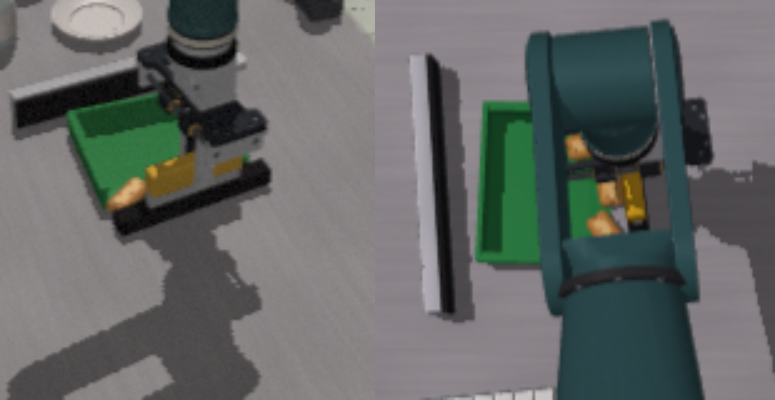

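One rusk, at top pixel about (250,210) and side pixel about (271,206), looks caught at the pan's -x mouth corner, and the pan has been turned. I'll measure it before pushing on.

Run:
```python
from h import *
np.set_printoptions(precision=4,suppress=True)
a,b=imaging.snapshot("top"),imaging.snapshot("side")
for n,im in(("top",a),("side",b)):
    for c in blobs(im,(8,70,60),(20,255,255),15):
        u=cen(c)
        if 220<u[0]<330 and 140<u[1]<280: print(n,u,cv2.contourArea(c),cv2.boundingRect(c),onz(n,u,.014)[:2])
print(tri((250,210),(271,206)))
# pan corners: back rim
for q in((203,161),(201,225)): print(onz("top",q,.034)[:2])
for n,im,r in(("top",a,(150,240,190,280)),):pass
o=np.hstack([cv2.resize(b[165:235,240:340],(600,420)),])
cv2.imwrite("pics/e.png",o[:,:,::-1])
```

```text
top [250.4155 209.6758] 73.0 (245, 205, 13, 10) [0.5316 0.1441]
top [254.0527 196.7173] 79.0 (249, 191, 11, 12) [0.5696 0.1335]
top [240.0841 178.4174] 57.5 (235, 173, 11, 11) [0.6247 0.1743]
side [271.6303 207.2773] 110.0 (263, 197, 22, 18) [0.5214 0.1372]
side [309.7857 196.4143] 35.0 (305, 193, 11, 8) [0.6463 0.1435]
side [292.5566 197.1315] 54.5 (286, 190, 12, 15) [0.596  0.1581]
(array([0.527 , 0.1464, 0.0105]), np.float64(0.008458275627267163))
[0.6729 0.2796]
[0.4864 0.282 ]
```

View pics/e.png

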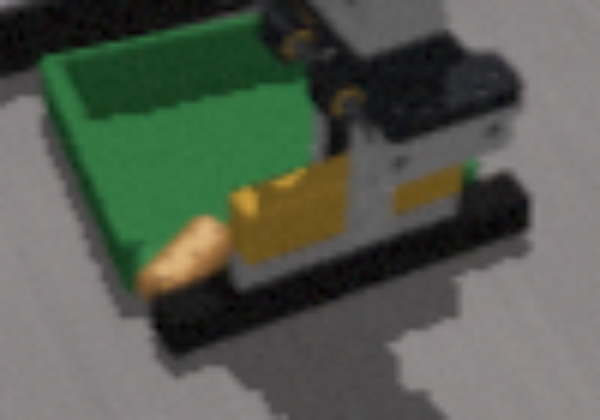

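The rusk lies diagonally and is wedged at the inner end of the -x wall. I'll back off, yaw the sweeper to 45°, and use its -x end to push the rusk toward +x, away from the wall.

```bash
python3 -m pendant '[[0,-2,0,0,0,0,0],[0,-3,0,0,0,0,0],[0,-3,0,0,0,0,0],[-0.5,-1.5,0,0,0,-7,0],[-0.7,-1,0,0,0,-8,0],[-1,0,0,0,0,-8,0],[-1,0,0,0,0,-8,0],[-1,0,0,0,0,-7,0]]'
python3 -m pendant '[[-0.6,0.5,0,0,0,-7,0],[-0.4,0.5,0,0,0,-7,0],[0,0,0,0,0,0,0]]'
python3 - <<'E'
from h import *
np.set_printoptions(precision=4,suppress=True)
R,S=tool(45); go((.540,.041,.048),R)
im=imaging.snapshot("top"); b=imaging.snapshot("side")
for n,i in(("top",im),("side",b)):
    for c in blobs(i,(8,70,60),(20,255,255),15):
        u=cen(c)
        if 220<u[0]<330 and 140<u[1]<280: print(n,cv2.contourArea(c),onz(n,u,.014)[:2],[onz(n,q,.014)[:2] for q in cv2.boxPoints(cv2.minAreaRect(c))])
for c in blobs(im,*GREEN,1000): print([onz("top",q,.03)[:2] for q in cv2.approxPolyDP(cv2.convexHull(c),3,True)[:,0]])
cv2.imwrite("pics/f.png",np.hstack([cv2.resize(b[130:290,220:370],None,fx=2.5,fy=2.5),cv2.resize(im[120:280,160:320],None,fx=2.5,fy=2.5)])[:,:,::-1])
E
```

```text
time: 14.15
tool_pos: [0.5496, 0.0061, 0.0478]
ee_rot: [3.141, 0.002, 2.595]
wrist_force: [-0.1, 0.6, -1.8]
width: 0.0219
finger_force: 30.0
time: 14.45
tool_pos: [0.5395, 0.0165, 0.0479]
ee_rot: [-3.142, 0.001, 2.357]
wrist_force: [-0.3, 0.0, -1.4]
width: 0.0213
finger_force: 30.0
t 14.45 dcm [0.05 2.45 0.01] rot [ 0.06  0.05 -0.07] rows 0.0 F [-0.3  0.  -1.4]
top 165.5 [0.5187 0.1363] [array([0.5348, 0.1642]), array([0.5507, 0.1402]), array([0.503 , 0.1092]), array([0.4873, 0.1331])]
top 166.5 [0.5837 0.1357] [array([0.6111, 0.1537]), array([0.6144, 0.1246]), array([0.5566, 0.1177]), array([0.5533, 0.1466])]
top 154.0 [0.6281 0.1568] [array([0.6366, 0.1877]), array([0.6475, 0.1314]), array([0.6202, 0.1262]), array([0.6094, 0.1823])]
side 171.0 [0.5826 0.0314] [array([0.5459, 0.0332]), array([0.5759, 0.0762]), array([0.6175, 0.0334]), array([ 0.5868, -0.0078])]
side 31.0 [0.5002 0.1245] [array([0.5006, 0.1552]), array([0.5174, 0.1492]), array([0.5019, 0.1051]), array([0.4856, 0.111 ])]
[array([0.6692, 0.1352]), array([0.4849, 0.1383]), array([0.4897, 0.2829]), array([0.6741, 0.2804])]
```

View pics/f.png

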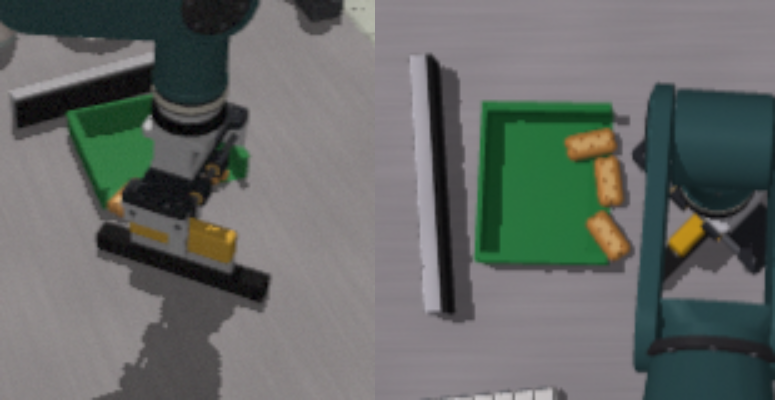

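Clear view now: the rusk's lower end sits against the end of the -x wall. Pushing it +x, then into the pan.

```bash
python3 -m pendant '[[0,1,0.6,0,0,0,0],[0,0.9,0,0,0,0,0],[0,0,0,0,0,0,0],[0.8,0.1,0,0,0,0,0],[0.8,0.1,0,0,0,0,0],[0.7,0.2,0,0,0,0,0],[0.7,0.7,0,0,0,0,0],[0.7,0.7,0,0,0,0,0]]'
python3 -m pendant '[[0.3,0.8,0,0,0,0,0],[0.3,0.8,0,0,0,0,0],[0.3,0.8,0,0,0,0,0],[0.1,0.8,0,0,0,0,0],[0.1,0.8,0,0,0,0,0],[0.1,0.8,0,0,0,0,0],[0,0,0,0,0,0,0]]'
cat > look.py <<'E'
from h import *
np.set_printoptions(precision=4,suppress=True)
im=imaging.snapshot("top")
for c in blobs(im,(8,70,60),(20,255,255),15):
    u=cen(c)
    if 180<u[0]<330 and 140<u[1]<280: print("rusk",cv2.contourArea(c),onz("top",u,.016)[:2],np.array([onz("top",q,.016)[:2] for q in cv2.boxPoints(cv2.minAreaRect(c))]).round(3).tolist())
for c in blobs(im,*GREEN,300): print("pan",[onz("top",q,.03)[:2] for q in cv2.approxPolyDP(cv2.convexHull(c),3,True)[:,0]])
E
python3 look.py
```

```text
time: 15.35
tool_pos: [0.5779, 0.0523, 0.0539]
ee_rot: [-3.14, 0.003, 2.356]
wrist_force: [-0.3, 0.3, -2.1]
width: 0.0216
finger_force: 30.0
time: 16.05
tool_pos: [0.5893, 0.1012, 0.0542]
ee_rot: [-3.141, 0.004, 2.358]
wrist_force: [-0.4, -0.4, -1.6]
width: 0.0216
finger_force: 30.0
rusk 107.5 [0.5861 0.1528] [[0.566, 0.194], [0.615, 0.147], [0.59, 0.123], [0.542, 0.171]]
rusk 47.0 [0.6215 0.1695] [[0.637, 0.177], [0.637, 0.16], [0.607, 0.16], [0.608, 0.177]]
pan [array([0.6733, 0.2195]), array([0.4858, 0.2063]), array([0.4897, 0.2829]), array([0.6741, 0.2804])]
pan [array([ 0.7545, -0.321 ]), array([ 0.7329, -0.3344]), array([ 0.6935, -0.3261]), array([ 0.6787, -0.299 ]), array([ 0.6851, -0.2701]), array([ 0.7187, -0.2514]), array([ 0.743 , -0.2585]), array([ 0.7611, -0.283 ])]
```

```bash
python3 -m pendant '[[0,-2,0,0,0,0,0],[0,-3,0,0,0,0,0],[0,-3,0,0,0,0,0],[0,-3,0,0,0,7,0],[0,-1,0,0,0,8,0],[0,0,0,0,0,8,0],[0,0,0,0,0,8,0],[0,0,0,0,0,8,0]]'
python3 -m pendant '[[0,0,0,0,0,5,0],[0,0,0,0,0,0,0]]'
python3 look.py
python3 - <<'E'
from h import *
R,S=tool(89); go((.580,-.02,.048),R)
b=imaging.snapshot("side"); im=imaging.snapshot("top")
cv2.imwrite("pics/g.png",np.hstack([cv2.resize(b[130:290,220:370],None,fx=2.5,fy=2.5),cv2.resize(im[120:280,160:320],None,fx=2.5,fy=2.5)])[:,:,::-1])
E
```

```text
time: 16.9
tool_pos: [0.5892, -0.0208, 0.0542]
ee_rot: [-3.14, 0.004, 3.042]
wrist_force: [-0.2, 0.1, -2.4]
width: 0.0217
finger_force: 30.0
time: 17.1
tool_pos: [0.5892, -0.0205, 0.0542]
ee_rot: [-3.14, 0.004, 3.124]
wrist_force: [0.8, 0.4, -2.6]
width: 0.0222
finger_force: 30.0
rusk 488.5 [0.595  0.1612] [[0.56, 0.228], [0.667, 0.158], [0.628, 0.103], [0.522, 0.173]]
pan [array([0.6692, 0.1352]), array([0.4849, 0.1383]), array([0.4897, 0.2829]), array([0.6741, 0.2804])]
pan [array([ 0.7545, -0.321 ]), array([ 0.7329, -0.3344]), array([ 0.6935, -0.3261]), array([ 0.6788, -0.296 ]), array([ 0.6851, -0.2701]), array([ 0.7187, -0.2514]), array([ 0.743 , -0.2585]), array([ 0.7611, -0.283 ])]
t 17.15 dcm [-0.92  0.04 -0.62] rot [0.1  0.23 0.11] rows 0.0 F [-0.1 -0.2 -3.5]
```

View pics/g.png

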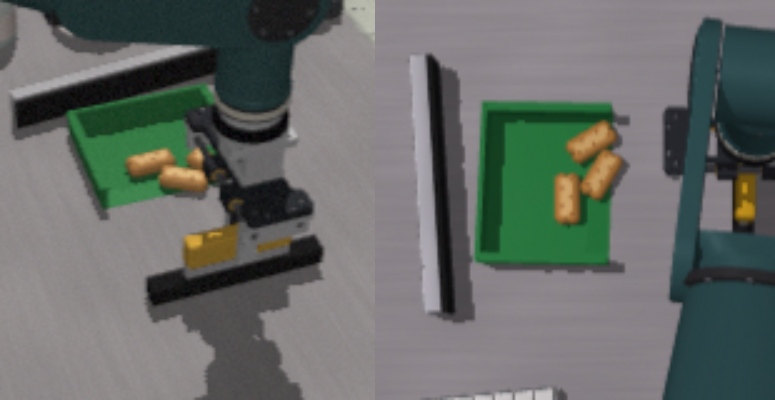

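All three rusks are now clear of the wall ends. Sweeping straight in.

```bash
python3 -m pendant '[[-0.3,1,-0.3,0,0,0,0],[-0.3,1.2,-0.2,0,0,0,0],[-0.3,1.2,0,0,0,0,0],[0,1.2,0,0,0,0,0],[0,1.2,0,0,0,0,0],[0,1.2,0,0,0,0,0],[0,1.2,0,0,0,0,0],[0,1,0,0,0,0,0]]'
python3 -m pendant '[[0,0.8,0,0,0,0,0],[0,0.8,0,0,0,0,0],[0,0.8,0,0,0,0,0],[0,0.7,0,0,0,0,0],[0,0.7,0,0,0,0,0],[0,0.5,0,0,0,0,0],[0,0,0,0,0,0,0]]'
python3 -m pendant '[[0,0.4,0,0,0,0,0],[0,0.4,0,0,0,0,0],[0,0,0,0,0,0,0]]'
python3 look.py
python3 - <<'E'
from h import *
b=imaging.snapshot("side"); im=imaging.snapshot("top")
cv2.imwrite("pics/i.png",np.hstack([cv2.resize(b[130:290,220:370],None,fx=2.5,fy=2.5),cv2.resize(im[120:280,160:320],None,fx=2.5,fy=2.5)])[:,:,::-1])
E
```

```text
time: 18.05
tool_pos: [0.5803, 0.0732, 0.0492]
ee_rot: [-3.14, 0.004, 3.125]
wrist_force: [0.3, 0.5, -2.9]
width: 0.0217
finger_force: 30.0
time: 18.75
tool_pos: [0.5802, 0.1156, 0.0491]
ee_rot: [-3.14, 0.004, 3.125]
wrist_force: [-0.2, -0.4, -2.1]
width: 0.0219
finger_force: 30.0
time: 19.05
tool_pos: [0.5805, 0.1228, 0.0492]
ee_rot: [-3.14, 0.004, 3.124]
wrist_force: [0.4, -0.9, -2.9]
width: 0.0219
finger_force: 30.0
rusk 178.0 [0.5611 0.1791] [[0.581, 0.2], [0.58, 0.136], [0.536, 0.136], [0.537, 0.2]]
pan [array([0.6737, 0.2514]), array([0.4862, 0.2318]), array([0.4868, 0.2772]), array([0.6741, 0.2833])]
pan [array([ 0.7545, -0.321 ]), array([ 0.7329, -0.3344]), array([ 0.6935, -0.3261]), array([ 0.6788, -0.296 ]), array([ 0.6851, -0.2701]), array([ 0.7187, -0.2514]), array([ 0.743 , -0.2585]), array([ 0.7611, -0.283 ])]
```

View pics/i.png

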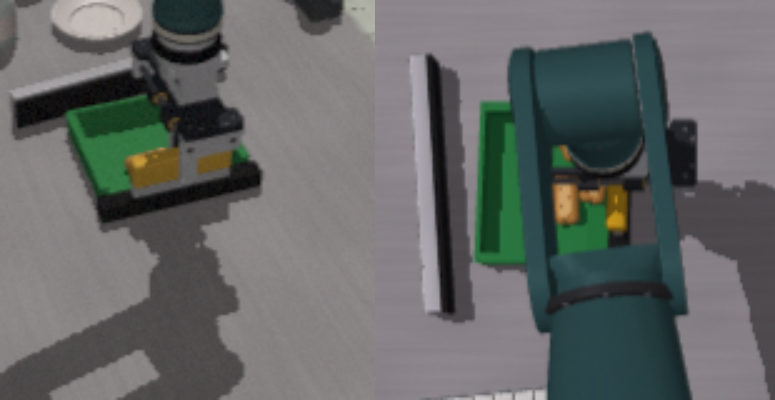

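Foot is at the mouth and the rusks are inside. Pushing to the rail while turning to its yaw.

```bash
python3 -m pendant '[[0,0.5,0,0,0,0.6,0],[0,0.5,0,0,0,0.6,0],[0,0.5,0,0,0,0.6,0],[0,0.5,0,0,0,0.6,0],[-0.05,0.5,0,0,0,0.6,0],[-0.05,0.5,0,0,0,0.6,0],[-0.05,0.5,0,0,0,0.6,0],[0,0.3,0,0,0,0.5,0]]'
python3 -m pendant '[[0,0.15,0,0,0,0,0],[0,0.15,0,0,0,0,0]]'
python3 look.py
```

```text
time: 20.0
tool_pos: [0.5787, 0.1615, 0.0492]
ee_rot: [-3.14, 0.004, -3.075]
wrist_force: [1.2, -3.8, -1.9]
width: 0.0219
finger_force: 30.0
time: 20.2
tool_pos: [0.5788, 0.1625, 0.0492]
ee_rot: [-3.137, 0.004, -3.076]
wrist_force: [1.6, -9.1, -0.3]
width: 0.0221
finger_force: 30.0
rusk 177.0 [0.5544 0.215 ] [[0.576, 0.238], [0.575, 0.18], [0.528, 0.18], [0.529, 0.237]]
pan [array([0.5701, 0.2471]), array([0.5517, 0.1783]), array([0.5083, 0.1696]), array([0.4948, 0.2376])]
pan [array([0.6625, 0.3092]), array([0.4754, 0.2798]), array([0.4731, 0.3165]), array([0.6568, 0.3323])]
pan [array([ 0.7545, -0.321 ]), array([ 0.7329, -0.3344]), array([ 0.6935, -0.3261]), array([ 0.6788, -0.296 ]), array([ 0.6851, -0.2701]), array([ 0.7187, -0.2514]), array([ 0.743 , -0.2585]), array([ 0.7611, -0.283 ])]
```

```bash
python3 -m pendant '[[0,0.1,0,0,0,0,0],[0,0,0,0,0,0,0],[0,0,0,0,0,0,0],[0,0,0,0,0,0,0]]'
python3 - <<'E'
from h import *
o=robot.get_obs(); print(o["wrist_force"],o["wrist_torque"],o["tool_pos"],o["ee_rot"])
b=imaging.snapshot("side"); im=imaging.snapshot("top")
cv2.imwrite("pics/j.png",np.hstack([cv2.resize(b[130:230,220:320],None,fx=4,fy=4),cv2.resize(im[130:255,165:265],None,fx=3.2,fy=3.2)])[:,:,::-1] if 0 else np.hstack([cv2.resize(b[130:235,220:320],(400,420)),cv2.resize(im[135:240,165:265],(400,420))])[:,:,::-1])
E
```

```text
time: 20.65
tool_pos: [0.579, 0.1627, 0.0493]
ee_rot: [-3.136, 0.004, -3.076]
wrist_force: [1.7, -9.0, -0.3]
width: 0.0217
finger_force: 30.0
[ 1.66708663 -9.0355227  -0.33055242] [-1.78778409 -0.28380362  0.16193466] [0.57901031 0.16269952 0.04927499] [-3.13573907  0.00386603 -3.07634851]
```

View pics/j.png

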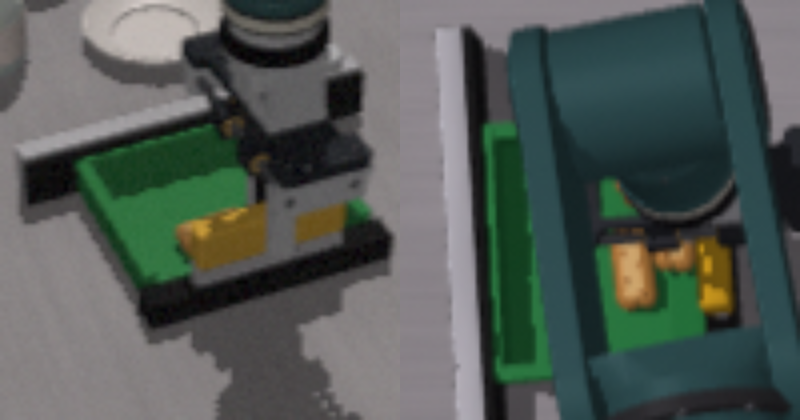

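The pan sits against the rail, with an even black strip along its back. Pressing slightly harder and holding.

```bash
python3 -m pendant '[[0,0.15,0,0,0,0,0],[0,0.1,0,0,0,0,0],[0,0,0,0,0,0,0],[0,0,0,0,0,0,0],[0,0,0,0,0,0,0],[0,0,0,0,0,0,0],[0,0,0,0,0,0,0]]'
```

```text
time: 21.45
tool_pos: [0.5798, 0.1634, 0.0493]
ee_rot: [-3.132, 0.005, -3.076]
wrist_force: [2.1, -12.0, -1.2]
width: 0.0218
finger_force: 30.0
```

```bash
python3 -m pendant '[[0.03,-0.5,0,0,0,0,0],[0.05,-0.8,0,0,0,0,0],[0.1,-1.5,0,0,0,0,0],[0.1,-2,0,0,0,0,0],[0.1,-2,0,0,0,0,0],[0.1,-1.5,0,0,0,0,0],[0,0,-0.2,0,0,0,0],[0,0,0,0,0,0,0]]'
python3 look.py
python3 -m pendant '[[0,0,-0.1,0,0,0,0],[0,0,0,0,0,0,0]]'
python3 -m pendant '[[0,0,-0.1,0,0,0,0],[0,0,0,0,0,0,0]]'
python3 -m pendant '[[0,0,-0.1,0,0,0,0],[0,0,0,0,0,0,0]]'
```

```text
time: 22.25
tool_pos: [0.5836, 0.0842, 0.0473]
ee_rot: [-3.14, 0.004, -3.077]
wrist_force: [0.8, -0.4, -2.4]
width: 0.0218
finger_force: 30.0
rusk 386.5 [0.5859 0.2133] [[0.65, 0.239], [0.65, 0.189], [0.528, 0.188], [0.529, 0.237]]
pan [array([0.6669, 0.1904]), array([0.4827, 0.1836]), array([0.4731, 0.3165]), array([0.6598, 0.3323])]
pan [array([ 0.7545, -0.321 ]), array([ 0.7329, -0.3344]), array([ 0.6935, -0.3261]), array([ 0.6788, -0.296 ]), array([ 0.6851, -0.2701]), array([ 0.7187, -0.2514]), array([ 0.743 , -0.2585]), array([ 0.7611, -0.283 ])]
time: 22.5
tool_pos: [0.5838, 0.0851, 0.0469]
ee_rot: [-3.14, 0.005, -3.076]
wrist_force: [0.3, -0.9, 2.3]
width: 0.022
finger_force: 30.0
time: 22.7
tool_pos: [0.5839, 0.0851, 0.0469]
ee_rot: [-3.14, 0.005, -3.076]
wrist_force: [-1.4, -0.4, 6.3]
width: 0.0219
finger_force: 30.0
time: 22.9
tool_pos: [0.5839, 0.0851, 0.0468]
ee_rot: [-3.14, 0.005, -3.076]
wrist_force: [-3.5, -0.4, 10.2]
width: 0.0218
finger_force: 30.0
```

```bash
python3 -m pendant '[[0,0,0.1,0,0,0,0],[0,0,0,0,0,0,0.7],[0,0,0,0,0,0,0.7],[0,0,0,0,0,0,0.7],[0,0,0,0,0,0,0.7],[0,0,0,0,0,0,0.7],[0,0,0,0,0,0,0.7],[0,0,0,0,0,0,0.7]]'
python3 -m pendant '[[0,0,0.5,0,0,0,0.7],[0,0,1,0,0,0,0.7],[0,0,2,0,0,0,0.7],[0,0,3,0,0,0,0.7],[0,0,3,0,0,0,0.7],[0,0,3,0,0,0,0.7],[0,0,3,0,0,0,0.7],[0,-2,3,0,0,0,0.7]]'
python3 -m pendant '[[-2,-3,0,0,0,0,0.7],[-3,-4,0,0,0,0,0.7],[-4,-4,0,0,0,0,0.7],[-4,-4,0,0,0,0,0.7],[-4,-4,0,0,0,0,0.7],[-2,-3,0,0,0,0,0.7],[0,0,0,0,0,0,0.7],[0,0,0,0,0,0,0.7]]'
python3 look.py
python3 - <<'E'
from h import *
b=imaging.snapshot("side"); im=imaging.snapshot("top")
cv2.imwrite("pics/k.png",np.hstack([cv2.resize(b[130:270,220:353],(400,420)),cv2.resize(im[120:260,165:298],(400,420))])[:,:,::-1])
E
```

```text
time: 23.7
tool_pos: [0.5835, 0.0844, 0.045]
ee_rot: [-3.14, 0.004, -3.077]
wrist_force: [-0.2, -0.0, 0.1]
width: 0.0657
finger_force: 0.0
time: 24.5
tool_pos: [0.5834, 0.066, 0.2327]
ee_rot: [-3.141, 0.006, -3.074]
wrist_force: [0.8, -0.8, -0.3]
width: 0.0657
finger_force: 0.0
time: 25.3
tool_pos: [0.4075, -0.142, 0.2312]
ee_rot: [-3.14, 0.006, -3.079]
wrist_force: [0.5, 0.8, 0.7]
width: 0.0661
finger_force: 0.0
rusk 474.5 [0.5891 0.2085] [[0.65, 0.239], [0.65, 0.18], [0.528, 0.18], [0.529, 0.237]]
pan [array([0.6669, 0.1846]), array([0.4825, 0.1695]), array([0.4731, 0.3165]), array([0.6598, 0.3323])]
pan [array([ 0.7545, -0.321 ]), array([ 0.7237, -0.3368]), array([ 0.6935, -0.3261]), array([ 0.6788, -0.296 ]), array([ 0.6851, -0.2701]), array([ 0.7187, -0.2514]), array([ 0.743 , -0.2585]), array([ 0.7611, -0.283 ])]
```

View pics/k.png

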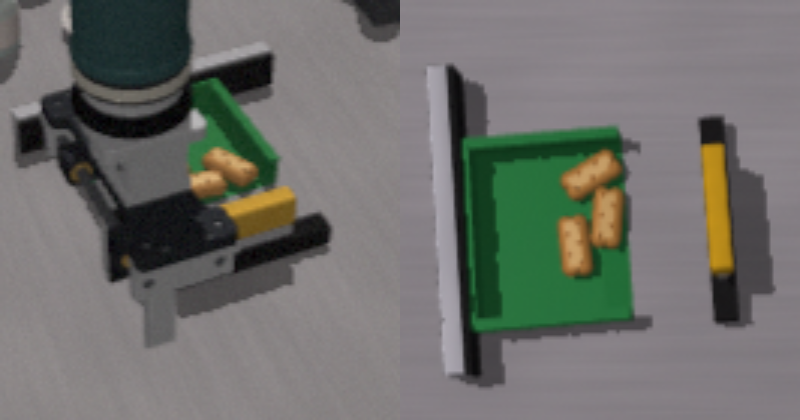

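Pan is flat on the rail with all three rusks inside, and the sweeper stands upright and clear. Handing in.

```bash
python3 -c "
from bench import robot
print(robot.close_job())"
```

```text
the job is handed in; nothing more can be done
None
```

The job is handed in at about 25 s: all three rusks are in the pan, the pan was pressed flat against the rail at about 12 N on the wrist, and the sweeper stands upright and clear of the pan; the judge's result was not shown.

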